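Park the canister lid on edge in the lid rack

ROBOT

A 6-joint arm with a two-finger parallel gripper is mounted at the origin on the work surface. World frame = base frame: x ahead of the robot, y to its left, z up, the work surface at z = 0. Lengths are in mm, angles in rad, forces in N, time in s.
With the tool pointing down it reaches from about 375 to 925 mm from the base axis. Payload 5.7 kg.
Tool frame: the origin (TCP) lies at the very end of the fingers, on their centre line; the grasp point (between the pads) lies bot.hold_point_z behind it (bot.hold_point_z is the distance from the TCP to the grasp point, in mm); z points along the fingers, y is the line along which they close (so a half turn about z gives the same grasp; the last joint's range is limited). The gripper opens to 88 mm and grips with 3 to 60 N. Pads are 20 mm wide; open, the fingers measure 115 mm over their backs; the gripper's body (75 mm by 178 mm) begins 61 mm behind the grasp point.
Start: joints at [1.205, 0.359, 1.51, -0, 1.272, -0.115], TCP at [148.901, 581.197, 222.623] pointing down, gripper open.
Joint ranges: [-2.97, 2.97], [-1.01, 2.36], [0.21, 2.38], [-0.96, 4.11], [0.2, 2.71], [-2.98, 2.98]. Speed limits (rad/s): [2.39, 2.39, 3.14, 3.14, 3.14, 3.14].

INTERFACE

Orientations are given as a unit quaternion [x, y, z, w].
In Python, from station import bot gives the robot as it stands. The module is installed in compiled form; this text tells all that it offers.
- The arm moves only by the tool drive_tool, never from a script. Its argument "moves" is a list of rows, each a list of 3 entries, a list of its own where there are three numbers: the shift along the tool's x, y, z in cm, then the turn, a rotation vector about the tool's x, y, z in degrees, then the finger opening in cm, from 0 to 8.78. In form: [[[dx, dy, dz], [wx, wy, wz], hand], ...]. A call has 1 to 10 rows; each row is the pose to reach, as a shift and turn from the pose commanded when the call began, along the tool's axes at that moment; what a row does not reach only later rows make up. A row lasts 1/8 s, in which the tool goes at most 62.5 mm and 10.7 degrees, less where a joint would pass 70% of its speed; a pose out of reach is approached as far as the arm can. A call with a gripper value outside its range is refused whole. The fingers move at their own pace and stop on an object; "force" is the grip in N (left out, the last holds). Time passes only in rows, so rows that repeat a pose let the fingers close. It gives the time, the measured TCP pose, the force, the opening and the grip force at its end, in the units of the state.
- bot.observe(): the state, without advancing time (a new reading comes with each control period).
- bot.read_camera(name): name is "side" or "top" or "wrist"; returns a dict with "pixels" (400x640x3 uint8, red, green, blue), "z_map" (400x640 float32, mm along the optical axis (not along the pixel's ray), 0 where there is no reading), "fovy" (degrees; the focal length in pixels is half the picture's height over the tangent of half this angle, whatever the lens; pixels are square), "cx", "cy" (the principal point, pixels), "origin" and "attitude" of the camera in the world; the wrist camera has in their place "T_tool_cam" (4x4, takes a point from camera to tool coordinates, whose origin is the TCP and whose axes are the flange's). Camera axes: x right, y up, looking along -z (the intrinsics and any distortion apply to the point x, -y, -z); pixel columns grow to the right and rows downward; lengths in mm; the calibration is good to about 2 mm. A picture is of the moment at which its call begins: read the wrist's pose just before it.
- bot.sign_off(): hands the job in; it is judged then, once.
The state is a dict: "t": time; "joints": joint angles; "dq": joint speeds; "tau": joint torques, N m; "eef_pos": TCP position; "ee_rot": TCP orientation; "wrist_force": force on the tool from outside, world axes, zero at the start; "torque": the same for the moment, N m; "finger_gap": finger opening in mm; "grip_force": force on a finger pad.
Only numpy, scipy, OpenCV 4.12 (cv2) and the standard library are available. Lean on these libraries where they do the work, as an engineer would, in place of code of your own. Each camera call takes 0.05 s, during which the arm holds its last target. There are 200 camera calls.

TASK

Open the tall coffee canister: lift its wooden lid off, lay the lid on the sloping rest, handle side up, and let go so that you can take it again by its edge, then stand it on its long edge, fully down, in the free slot of the lid rack with its handle facing the same way as those of the lids already there. Set the lid down, do not drop it, and leave the canisters, the parked lids and the pitcher where they are.

Things in the scene. Friction and masses are not known exactly. Their poses are not given: they have to be found in the camera images.
- lid_center (a point): Centre of the loose lid's plate: dark wood, 150 mm (x) by 110 mm (y) by 10 mm thick (z; faces 5 mm from this point), about 0.16 kg. On its upper (+z) face, in the middle, a bar handle 70 mm long in x, 16 mm wide in y, 30 mm tall. It starts on the tall canister, handle up, its plate sunk 5 mm into the rim, and lifts straight out. It looks the same after half a turn about z.
- lid_handle (a point): Point in the middle of the loose lid's handle bar, 20 mm above lid_center along the lid's z; the bar reaches from 5 mm to 35 mm above lid_center.
- canister_mouth (a point): Centre of the inner ledge on which the lid lies in the tall white canister: outer size 166 mm (x) by 126 mm (y), 125 mm tall, loose, about 0.95 kg. The point is 120 mm above the canister's foot, 5 mm below its rim. The lid has 2 mm play all round.
- low_canister_center (a point): The low white canister, a bystander, closed with the same kind of lid: 166 mm (x) by 126 mm (y), rim 75 mm high, top of its handle 110 mm high. The point is on its axis, 37.5 mm above its foot.
- rest_corner (a point): Fixed wooden sloping rest, a V of two boards: middle of the V's inner corner line (along x), 40 mm above the table. From it the face rises 70 mm at 45 degrees towards -y (130 mm wide), the ledge 20 mm at 45 degrees towards +y. The lid lies on the face, long edge on the ledge: centre 55 mm up the slope, 5 mm off the face, upper edge 40 mm free beyond the face with finger room behind.
- free_slot: Free slot of the three in the rack (which one varies): middle of its floor, 12 mm above the table. x runs along the slot, y across it towards the side the parked lids' handles face, z up. 16 mm wide between steel dividers 6 mm thick, 150 mm long, 40 mm high above the floor. Slots are parallel, 70 mm apart. A lid standing in it on its long edge has its centre 55 mm above this point.
- rack: The fixed lid rack: a board 160 mm (x) by 204 mm (y), 12 mm thick, with three slots along x at y = -70, 0 and 70 mm. The origin is the centre of its underside.
- parked_lid_a_center (a point): Middle of a parked lid, a bystander of the same shape as the loose lid, standing loose on its long edge in a slot of the rack: top edge 55 mm above this point, handle sticking out 35 mm towards this point's +y at this height.
- parked_lid_b_center (a point): Middle of the other parked lid, standing the same way.
- pitcher_center (a point): Steel milk pitcher with a handle, a bystander: 80 mm across, 105 mm tall; the point is on its axis 52 mm above its foot.
There are look-alikes about, which are no part of the job. What is shaped like the part that bears lid_center but orange is not meant.

How it is judged (in metres and radians):
On the way:
1. the lid lies on the sloping rest, handle side up, let go of and still (x of lid_center in the frame of rest_corner between -0.035 and 0.035 m and y of lid_center in the frame of rest_corner between -0.06 and -0.024 m and z of lid_center in the frame of rest_corner between 0.028 and 0.064 m and angle between lid_center's own z axis and vertical between 0.65 and 0.92 rad and z of lid_handle in the frame of rest_corner above 0.035 m and contact force between the fingers and lid below 0.2 N and linear speed of lid below 0.03 m/s), for 0.2 s.
At the end, for the whole second after the job is handed in: The lid stands released and still on its long edge in the free slot: centre within 35 mm of the slot's middle along it, 12 mm across it, 48 to 60 mm above its floor, at most 12 degrees off upright, handle on the same side as the parked lids'. The tall canister is upright (x of lid_center in the frame of free_slot between -0.035 and 0.035 m and y of lid_center in the frame of free_slot between -0.012 and 0.012 m and z of lid_center in the frame of free_slot between 0.048 and 0.06 m and angle between the z axis of lid_center and the y axis of free_slot, either way round below 0.22 rad and angle between the x axis of lid_center and the x axis of free_slot, either way round below 0.15 rad and y of lid_handle in the frame of free_slot above 0.01 m and contact force between the fingers and lid below 0.2 N and linear speed of lid below 0.05 m/s and angular speed of lid below 0.5 rad/s and angle between canister_mouth's own z axis and vertical below 0.1 rad); the robot touches nothing.
It fails at once if the lid was dropped (falling untouched faster than 0.7 m/s) (contact force between the fingers and lid below 0.01 N and linear speed of lid above 0.7 m/s).
It fails at once if the tall canister was shoved more than 30 mm (distance of canister_mouth from where it was at the start of the episode above 0.03 m).
It fails at once if the low canister was moved more than 20 mm (distance of low_canister_center from where it was at the start of the episode above 0.02 m).
It fails at once if a parked lid was moved more than 20 mm (distance of any of parked_lid_a_center, parked_lid_b_center from where it was at the start of the episode above 0.02 m).
It fails at once if the pitcher was moved more than 20 mm (distance of pitcher_center from where it was at the start of the episode above 0.02 m).
It also fails if it takes over 59 s, if anything falls off the work surface, if the arm or the gripper's body presses on something with over 40 N, if the wrist force passes 120 N, or if a joint passes its speed limit or range.

## Working session

There is one attempt and no reset: what is moved stays moved. The work goes in short steps, Python scripts to look and compute and a tool call to move; the robot and the scene stay as the last step left them, time stands still between calls to the robot, and variables do not carry over. Pictures are saved under pics/ and viewed, at most 10 in all, crops included, and the job is handed in when it is done.

Besides the shell and the picture viewer there is one more tool, called after "Request:" in YAML: its name, and indented under it one key for each argument. drive_tool: Moves the arm, as the interface text tells. Its arguments: {"type":"object","properties":{"moves":{"type":"array","items":{"type":"array"}},"force":{"type":"number"}},"required":["moves"]}

```bash
mkdir -p pics; ls
cat > h.py <<'E'
import numpy as np,cv2
from scipy.spatial.transform import Rotation as R
from station import bot
def grab(n):
    s=bot.observe(); c=bot.read_camera(n)
    H,W=c['z_map'].shape; f=H/2/np.tan(np.radians(c['fovy'])/2)
    v,u=np.mgrid[0:H,0:W]; d=c['z_map']
    P=np.stack([(u-c['cx'])/f*d,-(v-c['cy'])/f*d,-d],-1)
    if n=='wrist':
        T=np.array(c['T_tool_cam']); P=P@T[:3,:3].T+T[:3,3]
        A=R.from_quat(s['ee_rot']).as_matrix(); o=np.array(s['eef_pos'])
    else:
        A=np.array(c['attitude']); A=R.from_quat(A).as_matrix() if A.size==4 else A; o=np.array(c['origin'])
    P=P@A.T+o; P[d==0]=np.nan
    return c,P
E
python3 - <<'E'
from h import *
for n in('top','side'):
    c,P=grab(n); print({k:v for k,v in c.items() if k not in('pixels','z_map')})
    cv2.imwrite(f'pics/{n}0.png',c['pixels'][...,::-1]); np.savez(f'{n}0.npz',P=P,I=c['pixels'])
s=bot.observe();print(s,bot.hold_point_z)
E
```

```text
pics
{'fovy': 51.96648614389451, 'cx': 317.8549941551687, 'cy': 193.3202443810676, 'origin': array([ 399.68996776,   53.90592614, 1116.64852088]), 'attitude': array([ 0.0513416 , -0.04769951, -0.70315903,  0.70757062])}
{'fovy': 44.439537044536486, 'cx': 317.25902348556406, 'cy': 206.12481415894547, 'origin': array([ 142.81695315, -645.81095946, 1074.36890222]), 'attitude': array([ 0.33347819, -0.08898463, -0.25046915,  0.9045105 ])}
{'t': 0.1, 'joints': array([ 1.20490263e+00,  3.59430515e-01,  1.51131247e+00, -2.90049335e-05,
        1.27250820e+00, -1.15066877e-01]), 'dq': array([-0.00056376, -0.00066488, -0.0030182 ,  0.00083296, -0.00073727,
       -0.00153516]), 'tau': array([-2.69393468e-04, -5.16355383e+01, -2.71407384e+01,  6.76999753e-02,
        2.76793353e-02, -4.37962251e-05]), 'eef_pos': array([148.69735703, 580.63995077, 221.89958932]), 'ee_rot': array([ 1.25080625e-01,  9.92146234e-01, -8.08701767e-04, -1.84045423e-04]), 'wrist_force': array([-1.47490623,  0.34731004,  0.24476684]), 'torque': array([0.02207052, 0.01633673, 0.03183638]), 'grip_force': 0.0, 'finger_gap': 87.78567621071768} 18.700000000000003
```

View pics/top0.png

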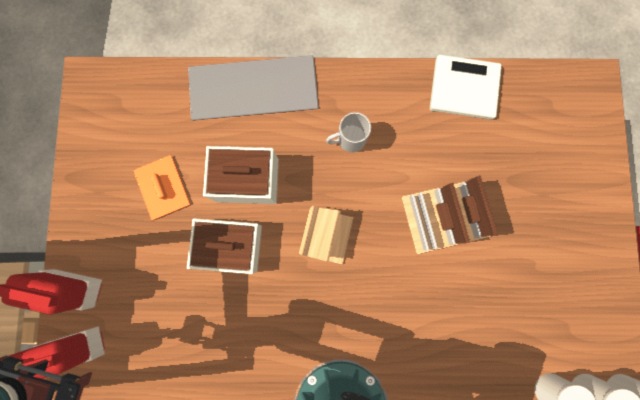

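View pics/side0.png

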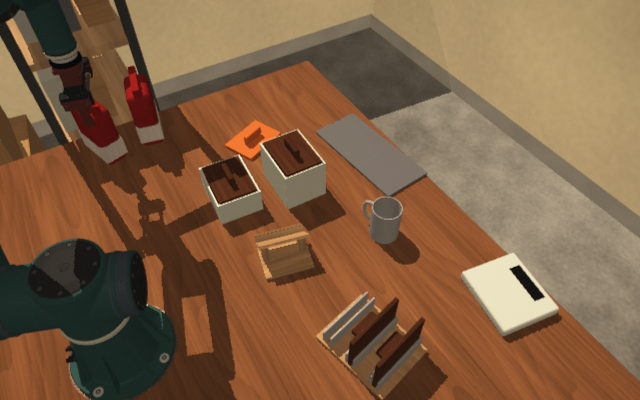

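The top view shows two brown lids, on canisters at (238,172) and (225,246). There is also the orange lid at (162,187), which I ignore, two parked lids at (450,210) and (480,207), the rest at (327,235) and the pitcher at (354,132). The side view shows the canister at (292,165) is the tall one, which matches the top-view lid at (238,172). The free slot is the left one in the rack, top-view (420,220).

Run:
```python
from h import *
t=np.load('top0.npz');s=np.load('side0.npz')
a=cv2.resize(t['I'][130:280,180:290],None,fx=3,fy=3,interpolation=2)[:300]
def C(I,r0,r1,c0,c1): return cv2.resize(I[r0:r1,c0:c1],(400,300),interpolation=cv2.INTER_CUBIC)
im=np.vstack([np.hstack([C(t['I'],130,220,180,300),C(t['I'],165,255,395,515)]),np.hstack([C(s['I'],120,225,190,330),C(s['I'],280,400,310,470)])])
cv2.imwrite('pics/crop1.png',im[...,::-1])
for n,d,pts in(('top',t,[(238,172),(225,246),(162,187),(222,170),(250,170),(213,245),(235,245),(327,235),(445,212),(478,205),(438,218),(470,208)]),):
  for p in pts: print(n,p,np.round(d['P'][p[1],p[0]],1))
```

```text
top (238, 172) [585.  249.5 158.5]
top (225, 246) [410.8 285.2 108.6]
top (162, 187) [569.1 482.3  20.5]
top (222, 170) [589.1 287.2 160.8]
top (250, 170) [591.1 222.1 152.8]
top (213, 245) [413.  314.6 108.9]
top (235, 245) [413.8 267.   78.7]
top (327, 235) [440.5  35.9  72.1]
top (445, 212) [ 500.7 -264.2   74.3]
top (478, 205) [ 517.9 -344.8   84.9]
top (438, 218) [ 490.8 -265.2    6.8]
top (470, 208) [ 511.3 -328.1   74.4]
```

View pics/crop1.png

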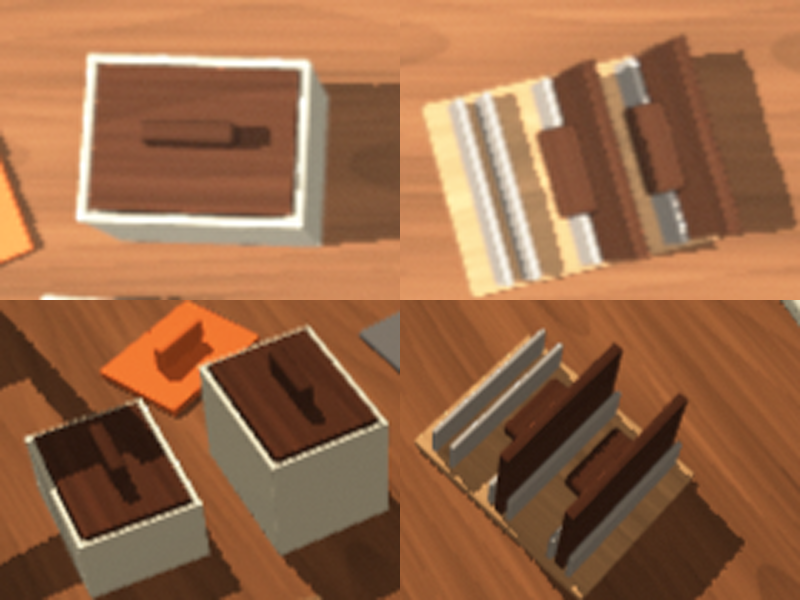

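The chosen lid is the brown one on the taller white canister (crop upper left and lower left). The parked handles face left, towards the free slot, which is world +y. Next I fit the frames.

Run:
```python
from h import *
for n in('top','side'):
    d=np.load(n+'0.npz');P=d['P'].reshape(-1,3);I=d['I'].reshape(-1,3).astype(int)
    def box(x0,x1,y0,y1,z0,z1): return (P[:,0]>x0)&(P[:,0]<x1)&(P[:,1]>y0)&(P[:,1]<y1)&(P[:,2]>z0)&(P[:,2]<z1)
    tb=box(300,700,-150,150,-8,8); print(n,'table z',np.median(P[tb,2]))
    can=box(480,700,130,380,115,145); r=cv2.minAreaRect(P[can][:,:2].astype(np.float32)); print('can',r,np.median(P[can,2]))
    h=box(480,700,130,380,150,175); r=cv2.minAreaRect(P[h][:,:2].astype(np.float32)); print('handle',r,np.median(P[h,2]),h.sum())
    # rest planes
    m=box(350,530,-60,130,12,130);Q=P[m];print('rest',len(Q),Q.min(0).round(),Q.max(0).round())
    for k in range(2):
        best=None;g=np.random.default_rng(0)
        for _ in range(500):
            a,b,c=Q[g.choice(len(Q),3,replace=False)];nn=np.cross(b-a,c-a);l=np.linalg.norm(nn)
            if l<1: continue
            nn/=l; nn*=np.sign(nn[2]); 
            if not .5<nn[2]<.9: continue
            i=abs((Q-a)@nn)<2
            if best is None or i.sum()>best.sum(): best=i
        S=Q[best];c=S.mean(0);nn=np.linalg.svd(S-c)[2][2];nn*=np.sign(nn[2])
        print(' plane',best.sum(),c.round(1),nn.round(3),S.min(0).round(),S.max(0).round());Q=Q[~best]
    # rack
    m=box(380,620,-420,-140,6,75);gray=(I.max(1)-I.min(1)<25)&(I.max(1)>70)&box(380,620,-420,-140,30,75)
    print('div',gray.sum());
    np.save(n+'_div.npy',P[gray]); G=P[gray]
    G=G[(G[:,1]>-260)]; G=G[G[:,2]>44]
    if len(G)>10: print('div z',np.percentile(G[:,2],[5,50,95]).round(1),cv2.minAreaRect(G[:,:2].astype(np.float32)))
    lid=(I[:,0]<110)&(I[:,0]-I[:,2]>15)&box(380,620,-420,-140,70,140)
    L=P[lid];print('lids',len(L),L.max(0).round(1));
    T=P[box(380,620,-420,-140,112,135)]; print('tops',len(T),T.mean(0) if len(T) else 0)
    np.save(n+'_tops.npy',T)
```

```text
top table z -0.25226779006322886
can ((592.348388671875, 257.4402770996094), (166.18405151367188, 126.57067108154297), 88.52449798583984) 129.06379973816456
handle ((592.2749633789062, 256.3271484375), (68.50358581542969, 16.522226333618164), 88.29977416992188) 158.6957375417678 206
rest 1576 [372. -32.  12.] [517. 107.  92.]
 plane 875 [444.5  48.1  65.1] [0.159 0.679 0.716] [376.  11.  36.] [513.  87.  91.]
 plane 247 [455.5  80.9  48.5] [-0.141 -0.603  0.785] [390.  57.  39.] [517. 102.  56.]
div 360
div z [48.2 51.6 54.5] ((485.1705017089844, -237.77203369140625), (144.52540588378906, 73.4279556274414), 13.01710033416748)
lids 696 [ 583.  -262.   122.2]
tops 665 [ 503.60034623 -316.61443654  120.58083055]
side table z -0.6870150717992374
can ((590.9481201171875, 255.835205078125), (172.92330932617188, 128.3141632080078), 88.25548553466797) 128.5666856638233
handle ((590.67041015625, 254.27281188964844), (71.45803833007812, 17.107196807861328), 87.99507141113281) 158.09138414328515 120
rest 1048 [366. -29.  12.] [516. 106.  92.]
 plane 322 [442.8  47.8  64.6] [0.153 0.664 0.732] [376.   8.  34.] [513.  90.  91.]
 plane 202 [450.4  72.5  42. ] [-0.132 -0.48   0.867] [385.   8.  12.] [516. 102.  53.]
div 1060
div z [44.9 48.5 52.7] ((475.4617004394531, -219.8971405029297), (142.43411254882812, 25.764738082885742), 13.661800384521484)
lids 1876 [ 586.7 -246.   126.7]
tops 765 [ 500.70048431 -321.03701192  120.41125576]
```

```bash
cat >> h.py <<'E'
def tgt(p,xa,z=(0,0,-1)):
    x=np.array(xa,float);z=np.array(z,float);z/=np.linalg.norm(z);x-=z*(x@z);x/=np.linalg.norm(x)
    return np.array(p,float),np.stack([x,np.cross(z,x),z],1)
def az(d): return np.array([np.cos(np.radians(d)),np.sin(np.radians(d)),0])
def rel(T):
    s=bot.observe();A=R.from_quat(s['ee_rot']).as_matrix()
    print('cm',(A.T@(T[0]-s['eef_pos'])/10).round(2),'deg',np.degrees(R.from_matrix(A.T@T[1]).as_rotvec()).round(1),'J',s['joints'].round(2),'t',s['t'])
E
python3 - <<'E'
from h import *
u=az(13.3);v=az(103.3)
for n in('top','side'):
    G=np.load(n+'_div.npy');G=G[G[:,2]>46];h,e=np.histogram(G@v,np.arange(-380,-180,3));print(n,[(int(a),int(b)) for a,b in zip(e,h) if b>2])
    g=G[(G@v>-340)]; print((g@u).min(),(g@u).max())
    T=np.load(n+'_tops.npy');h,e=np.histogram(T@v,np.arange(-480,-180,3));print('tops',[(int(a),int(b)) for a,b in zip(e,h) if b>5],np.percentile(T@u,[1,99]))
rel(tgt([591.6,256,210],az(88.4)))
E
```

```text
top [(-380, 33), (-377, 3), (-335, 13), (-332, 67), (-329, 8), (-314, 7), (-311, 58), (-308, 24)]
345.36284623725163 487.29621742887133
tops [(-465, 68), (-462, 72), (-459, 92), (-456, 97), (-396, 46), (-393, 80), (-390, 70), (-387, 129)] [344.91024382 491.30370191]
side [(-338, 9), (-335, 59), (-314, 58), (-311, 6)]
340.97695482828584 483.40328928145834
tops [(-468, 57), (-465, 120), (-462, 98), (-459, 101), (-456, 21), (-399, 8), (-396, 133), (-393, 97), (-390, 91), (-387, 39)] [342.52516088 490.9770764 ]
cm [-50.96 -20.45   1.22] deg [-0.1  0.1 77.2] J [ 1.2   0.36  1.51 -0.    1.27 -0.12] t 0.1
```

Request:
drive_tool:
  moves:
    - [[-51,-20.4,1.2],[0,0,77.2],5]
    - [[-51,-20.4,1.2],[0,0,77.2],5]
    - [[-51,-20.4,1.2],[0,0,77.2],5]
    - [[-51,-20.4,1.2],[0,0,77.2],5]
    - [[-51,-20.4,1.2],[0,0,77.2],5]
    - [[-51,-20.4,1.2],[0,0,77.2],5]
    - [[-51,-20.4,1.2],[0,0,77.2],5]
    - [[-51,-20.4,1.2],[0,0,77.2],5]
    - [[-51,-20.4,1.2],[0,0,77.2],5]
    - [[-51,-20.4,1.2],[0,0,77.2],5]

```text
t: 1.35
eef_pos: [594.9, 254.4, 209.8]
ee_rot: [0.718, 0.696, -0.0, 0.0]
wrist_force: [-1.0, 0.4, -0.1]
finger_gap: 50.4
grip_force: 0.0
```

Run:
```python
from h import *
c,P=grab('wrist');Q=P.reshape(-1,3)
b=(Q[:,2]>147)&(Q[:,2]<170)&(abs(Q[:,0]-591)<50)&(abs(Q[:,1]-256)<60)
print(cv2.minAreaRect(Q[b][:,:2].astype(np.float32)),np.median(Q[b,2]),b.sum())
rel(tgt([591.6,256,134],az(88.4)))
```

```text
((591.5931396484375, 259.90130615234375), (69.3209457397461, 15.522174835205078), 88.35353088378906) 160.23060804390542 2107
cm [ 0.02 -0.13  7.58] deg [-0.1  0.  -0.1] J [0.3  0.44 1.42 0.   1.29 0.33] t 1.4
```

Request:
drive_tool:
  moves:
    - [[0.2,-0.1,4],[0,0,0],5]
    - [[0.2,-0.1,6.8],[0,0,0],5]
    - [[0.2,-0.1,7.6],[0,0,0],5]
    - [[0.2,-0.1,7.6],[0,0,0],1]
    - [[0.2,-0.1,7.6],[0,0,0],1]
    - [[0.2,-0.1,7.6],[0,0,0],1]
    - [[0.2,-0.1,7.6],[0,0,0],1]
    - [[0.2,-0.1,7.6],[0,0,0],1]
  force: 30

```text
t: 2.4
eef_pos: [592.0, 259.3, 135.6]
ee_rot: [0.717, 0.697, 0.001, 0.0]
wrist_force: [-0.9, 0.4, 4.8]
finger_gap: 15.8
grip_force: 30.0
```

Request:
drive_tool:
  moves:
    - [[0,0,-0.5],[0,0,0],1]
    - [[0,0,-1.5],[0,0,0],1]
    - [[0,0,-3],[0,0,0],1]
    - [[0,0,-5],[0,0,0],1]
    - [[0,0,-8],[0,0,0],1]
    - [[0,0,-11],[0,0,0],1]
    - [[0,0,-13],[0,0,0],1]
    - [[0,0,-13],[0,0,0],1]

```text
t: 3.4
eef_pos: [592.7, 259.5, 267.4]
ee_rot: [0.717, 0.697, 0.002, 0.001]
wrist_force: [0.5, -0.2, -2.5]
finger_gap: 15.8
grip_force: 30.0
```

Run:
```python
from h import *
s=bot.observe();print(s['finger_gap'],s['wrist_force'],s['eef_pos'],s['joints'])
# lid x -> az166.8 ; tool z=-n
ry=az(76.8);n=(ry+[0,0,1])/2**.5
L=np.array([441.4,37.7,82.4])
for name,xa in (('A',166.8),('B',-13.2)):
    for d in (0,60,110): print(name,d);rel(tgt(L+n*(10.6+d),az(xa),-n))
    rel(tgt([445,90,270],az(xa)))
```

```text
15.800216991740951 [ 0.52241739 -0.17592347 -2.46647853] [592.67323895 259.46911665 267.38414553] [ 3.05993352e-01  3.90561007e-01  1.34758617e+00 -5.56197174e-05
  1.39872067e+00  3.33423801e-01]
A 0
cm [-21.88 -14.44  17.65] deg [ 37.9 -30.6 -74.1] J [ 0.31  0.39  1.35 -0.    1.4   0.33] t 3.4
A 60
cm [-17.71 -13.57  13.42] deg [ 37.9 -30.6 -74.1] J [ 0.31  0.39  1.35 -0.    1.4   0.33] t 3.4
A 110
cm [-14.25 -12.84   9.89] deg [ 37.9 -30.6 -74.1] J [ 0.31  0.39  1.35 -0.    1.4   0.33] t 3.4
cm [-17.34 -14.3   -0.35] deg [  0.3   0.1 -78.4] J [ 0.31  0.39  1.35 -0.    1.4   0.33] t 3.4
B 0
cm [-21.88 -14.44  17.65] deg [-32.2 -39.9  95.6] J [ 0.31  0.39  1.35 -0.    1.4   0.33] t 3.4
B 60
cm [-17.71 -13.57  13.42] deg [-32.2 -39.9  95.6] J [ 0.31  0.39  1.35 -0.    1.4   0.33] t 3.4
B 110
cm [-14.25 -12.84   9.89] deg [-32.2 -39.9  95.6] J [ 0.31  0.39  1.35 -0.    1.4   0.33] t 3.4
cm [-17.34 -14.3   -0.35] deg [ 1.000e-01 -3.000e-01  1.016e+02] J [ 0.31  0.39  1.35 -0.    1.4   0.33] t 3.4
```

Run:
```python
from h import *
from scipy.optimize import least_squares
ry=az(76.8);n=(ry+[0,0,1])/2**.5;dn=(ry-[0,0,1])/2**.5
L=np.array([441.4,37.7,82.4])
cases={'A':tgt(L+n*10.6,az(166.8),-n),'B':tgt(L+n*10.6,az(-13.2),-n),'Cx+':tgt(L-dn*30,az(-13.2),dn),'Cx-':tgt(L-dn*30,az(166.8),dn)}
for k,(p,A) in cases.items():
  for W in (200,300):
    w=p-A[:,2]*W; rr=np.hypot(*w[:2]); q1=np.arctan2(w[1],w[0])-np.arcsin(69/rr)
    for s in (1.5,1.8,2.1):
        B=(R.from_euler('z',q1)*R.from_euler('y',s)).inv()*R.from_matrix(A)
        e=B.as_euler('ZYZ'); print(k,W,s,'w',w.round(),'q1 %.2f q4 %.2f q5 %.2f q6 %.2f'%(q1,e[0],e[1],(e[2]-np.pi/2+np.pi)%(2*np.pi)-np.pi))
```

```text
A 200 1.5 w [475. 183. 231.] q1 0.23 q4 -0.75 q5 1.94 q6 -1.28
A 200 1.8 w [475. 183. 231.] q1 0.23 q4 -0.69 q5 1.72 q6 -1.08
A 200 2.1 w [475. 183. 231.] q1 0.23 q4 -0.69 q5 1.49 q6 -0.89
A 300 1.5 w [492. 252. 302.] q1 0.35 q4 -0.72 q5 2.02 q6 -1.19
A 300 1.8 w [492. 252. 302.] q1 0.35 q4 -0.65 q5 1.79 q6 -0.99
A 300 2.1 w [492. 252. 302.] q1 0.35 q4 -0.63 q5 1.55 q6 -0.81
B 200 1.5 w [475. 183. 231.] q1 0.23 q4 -0.75 q5 1.94 q6 1.86
B 200 1.8 w [475. 183. 231.] q1 0.23 q4 -0.69 q5 1.72 q6 2.06
B 200 2.1 w [475. 183. 231.] q1 0.23 q4 -0.69 q5 1.49 q6 2.25
B 300 1.5 w [492. 252. 302.] q1 0.35 q4 -0.72 q5 2.02 q6 1.95
B 300 1.8 w [492. 252. 302.] q1 0.35 q4 -0.65 q5 1.79 q6 2.15
B 300 2.1 w [492. 252. 302.] q1 0.35 q4 -0.63 q5 1.55 q6 2.33
Cx+ 200 1.5 w [ 404. -121.  245.] q1 -0.45 q4 0.78 q5 1.78 q6 1.46
Cx+ 200 1.8 w [ 404. -121.  245.] q1 -0.45 q4 0.76 q5 1.56 q6 1.25
Cx+ 200 2.1 w [ 404. -121.  245.] q1 -0.45 q4 0.79 q5 1.35 q6 1.04
Cx+ 300 1.5 w [ 388. -189.  316.] q1 -0.61 q4 0.76 q5 1.89 q6 1.34
Cx+ 300 1.8 w [ 388. -189.  316.] q1 -0.61 q4 0.72 q5 1.67 q6 1.14
Cx+ 300 2.1 w [ 388. -189.  316.] q1 -0.61 q4 0.72 q5 1.44 q6 0.94
Cx- 200 1.5 w [ 404. -121.  245.] q1 -0.45 q4 0.78 q5 1.78 q6 -1.68
Cx- 200 1.8 w [ 404. -121.  245.] q1 -0.45 q4 0.76 q5 1.56 q6 -1.89
Cx- 200 2.1 w [ 404. -121.  245.] q1 -0.45 q4 0.79 q5 1.35 q6 -2.10
Cx- 300 1.5 w [ 388. -189.  316.] q1 -0.61 q4 0.76 q5 1.89 q6 -1.80
Cx- 300 1.8 w [ 388. -189.  316.] q1 -0.61 q4 0.72 q5 1.67 q6 -2.01
Cx- 300 2.1 w [ 388. -189.  316.] q1 -0.61 q4 0.72 q5 1.44 q6 -2.20
```

Request:
drive_tool:
  moves:
    - [[-3,-3,0],[4.2,-3.4,-8.2],1]
    - [[-6,-6,0],[8.4,-6.8,-16.4],1]
    - [[-9,-9,0],[12.6,-10.2,-24.7],1]
    - [[-12,-11,0],[16.8,-13.6,-32.9],1]
    - [[-14.2,-12.8,1],[21,-17,-41.1],1]
    - [[-14.2,-12.8,2],[25.2,-20.4,-49.4],1]
    - [[-14.2,-12.8,3],[29.5,-23.8,-57.6],1]
    - [[-14.2,-12.8,4],[33.7,-27.2,-65.9],1]
    - [[-14.2,-12.8,5],[37.9,-30.6,-74.1],1]
    - [[-14.2,-12.8,5],[37.9,-30.6,-74.1],1]

```text
t: 4.65
eef_pos: [458.0, 121.3, 212.6]
ee_rot: [0.104, 0.917, -0.382, -0.047]
wrist_force: [0.3, -0.7, -3.4]
finger_gap: 15.9
grip_force: 30.0
```

Run:
```python
from h import *
ry=az(76.8);n=(ry+[0,0,1])/2**.5
L=np.array([441.4,37.7,82.4])
for d in (60,10,3,0): rel(tgt(L+n*(10.6+d),az(166.8),-n))
c,P=grab('side');cv2.imwrite('pics/s1.png',c['pixels'][120:320,150:400][...,::-1].repeat(2,0).repeat(2,1))
```

```text
cm [-0.35  3.22  8.15] deg [-0.3 -0.2  0.4] J [ 0.53  0.55  1.53 -0.54  1.66 -0.7 ] t 4.65
cm [-0.37  3.24 13.15] deg [-0.3 -0.2  0.4] J [ 0.53  0.55  1.53 -0.54  1.66 -0.7 ] t 4.65
cm [-0.37  3.24 13.85] deg [-0.3 -0.2  0.4] J [ 0.53  0.55  1.53 -0.54  1.66 -0.7 ] t 4.65
cm [-0.37  3.25 14.15] deg [-0.3 -0.2  0.4] J [ 0.53  0.55  1.53 -0.54  1.66 -0.7 ] t 4.65
```

View pics/s1.png

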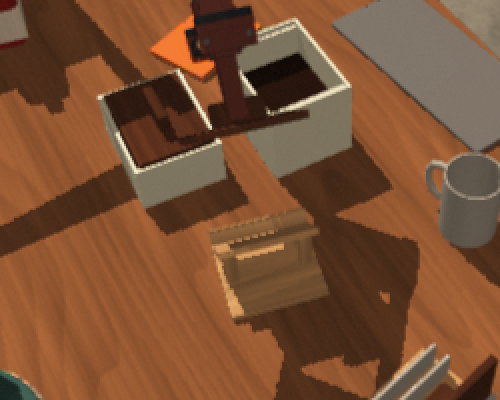

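The lid is held level in the gripper at crop (250,120), clear of both canisters. The rest at (265,265) has its high edge towards the side camera, as fitted.

Request:
drive_tool:
  moves:
    - [[-0.1,1,2],[0,0,0.3],1]
    - [[-0.2,2,4],[0,0,0.3],1]
    - [[-0.3,2.7,6.5],[0,0,0.3],1]
    - [[-0.4,2.7,9],[0,0,0.3],1]
    - [[-0.4,2.7,11],[0,0,0.3],1]
    - [[-0.4,2.7,12.5],[0,0,0.3],1]
    - [[-0.4,2.7,13.2],[0,0,0.3],1]
    - [[-0.4,2.7,13.6],[0,0,0.3],1]
    - [[-0.4,2.7,13.6],[0,0,0.3],1]

```text
t: 5.82
eef_pos: [445.6, 44.6, 99.7]
ee_rot: [0.108, 0.917, -0.381, -0.045]
wrist_force: [-0.1, -0.5, -1.8]
finger_gap: 16.0
grip_force: 30.0
```

Run:
```python
from h import *
ry=az(76.8);n=(ry+[0,0,1])/2**.5
L=np.array([441.4,37.7,82.4])
rel(tgt(L+n*(10.6),az(166.8),-n))
s=bot.observe();print(s['wrist_force'],s['eef_pos'])
c,P=grab('side');cv2.imwrite('pics/s2.png',cv2.resize(c['pixels'][170:300,210:370][...,::-1],None,fx=4,fy=4))
```

```text
cm [0.25 0.68 0.71] deg [-0.1 -0.1 -0.2] J [ 0.43  0.64  1.72 -0.61  1.37 -0.6 ] t 5.825
[-0.09345839 -0.47214633 -1.76829686] [445.58488586  44.60203801  99.73759197]
```

View pics/s2.png

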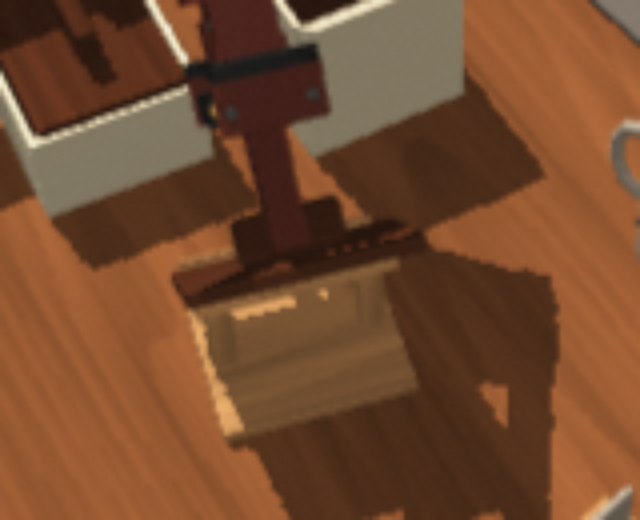

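The lid is just off the rest face and parallel to it, with its upper edge at about (300,260).

Request:
drive_tool:
  moves:
    - [[0,0.1,0.3],[0,0,0],1]
    - [[0,0.2,0.5],[0,0,0],1]
    - [[0,0.3,0.6],[0,0,0],1]
    - [[0,0.4,0.7],[0,0,0],1]
    - [[0,0.4,0.7],[0,0,0],1]
    - [[0,0.4,0.7],[0,0,0],1]

```text
t: 6.62
eef_pos: [445.1, 42.6, 93.1]
ee_rot: [0.108, 0.917, -0.382, -0.044]
wrist_force: [-1.5, 4.4, 9.7]
finger_gap: 16.2
grip_force: 30.0
```

Request:
drive_tool:
  moves:
    - [[0,0.15,-0.1],[0,0,0],1]
    - [[0,0.3,-0.1],[0,0,0],1]
    - [[0,0.3,-0.1],[0,0,0],1]

```text
t: 7.0
eef_pos: [445.7, 45.4, 90.3]
ee_rot: [0.108, 0.917, -0.381, -0.045]
wrist_force: [0.5, 0.9, 2.5]
finger_gap: 15.8
grip_force: 30.0
```

Request:
drive_tool:
  moves:
    - [[0,0.15,0],[0,0,0],1]
    - [[0,0.3,0],[0,0,0],1]
    - [[0,0.3,0],[0,0,0],1]

```text
t: 7.38
eef_pos: [446.0, 45.9, 90.0]
ee_rot: [0.108, 0.916, -0.383, -0.045]
wrist_force: [-0.7, -0.6, 10.9]
finger_gap: 16.0
grip_force: 30.0
```

The ledge has been reached. I release and back off along the normal.

Request:
drive_tool:
  moves:
    - [[0,-0.05,0],[0,0,0],2.2]
    - [[0,-0.1,0],[0,0,0],3]
    - [[0,-0.1,0],[0,0,0],4]
    - [[0,-0.1,0],[0,0,0],4]
    - [[0,-0.1,-2],[0,0,0],4]
    - [[0,-0.1,-5],[0,0,0],4]
    - [[0,-0.1,-10],[0,0,0],4]
    - [[0,-0.1,-15],[0,0,0],4]

```text
t: 8.38
eef_pos: [470.3, 150.7, 195.6]
ee_rot: [0.108, 0.917, -0.381, -0.045]
wrist_force: [0.7, 0.2, -0.4]
finger_gap: 39.8
grip_force: 0.0
```

Run:
```python
from h import *
c,P=grab('wrist');w,Pw=c['pixels'],P
c2,P2=grab('side');c3,P3=grab('top')
im=np.vstack([np.hstack([cv2.resize(w,(400,250)),cv2.resize(c2['pixels'][180:300,210:400],(400,250))]),np.hstack([cv2.resize(c3['pixels'][180:280,280:440],(400,250)),np.zeros((250,400,3),np.uint8)])])
cv2.imwrite('pics/r1.png',im[...,::-1])
np.savez('r1.npz',Pw=Pw,P2=P2,P3=P3,w=w,s=c2['pixels'],t=c3['pixels'])
s=bot.observe();print(s['eef_pos'],s['ee_rot'],s['joints'])
for nm,P,I in(('w',Pw,w),('s',P2,c2['pixels']),('t',P3,c3['pixels'])):
    Q=P.reshape(-1,3);I=I.reshape(-1,3).astype(int)
    m=(Q[:,0]>330)&(Q[:,0]<550)&(Q[:,1]>-70)&(Q[:,1]<130)&(Q[:,2]>35)&(Q[:,2]<150)&(I[:,0]<150)&(I[:,1]<.68*I[:,0])
    Q=Q[m]; g=np.random.default_rng(0);best=np.zeros(len(Q),bool)
    for _ in range(300):
        a,b,d=Q[g.choice(len(Q),3,replace=False)];nn=np.cross(b-a,d-a);nn/=np.linalg.norm(nn)+1e-9
        i=abs((Q-a)@nn)<1.5
        if i.sum()>best.sum(): best=i
    S=Q[best];cc=S.mean(0);nn=np.linalg.svd(S-cc)[2][2];nn*=np.sign(nn[2])
    hx=np.cross(np.array([0,0,1]),nn);hx/=np.linalg.norm(hx);up=np.cross(nn,hx);up*=np.sign(up[2])
    pr=np.stack([(S-cc)@hx,(S-cc)@up],1)
    lo,hi=np.percentile(pr,[.5,99.5],axis=0);r=cv2.minAreaRect(pr.astype(np.float32))
    print(nm,len(S),'n',nn.round(3),'az',np.degrees(np.arctan2(nn[1],nn[0])).round(1),'ext',hi-lo,r, 'centre top face',(cc+hx*r[0][0]+up*r[0][1]).round(1))
```

```text
[471.86252215 151.65219659 195.64096854] [ 0.10767536  0.91766719 -0.38006361 -0.04294867] [ 0.55818319  0.59872043  1.47070233 -0.52512034  1.67252822 -0.66818989]
w 5681 n [0.161 0.689 0.707] az 76.8 ext [138.54872884 108.06120408] ((16.48603057861328, -1.3494071960449219), (144.70068359375, 109.83753204345703), 0.06020360067486763) centre top face [448.5  42.   86.9]
s 355 n [0.161 0.684 0.711] az 76.8 ext [148.46209107 116.43369915] ((-2.8270263671875, -12.447502136230469), (120.90373229980469, 149.55203247070312), 89.66604614257812) centre top face [444.9  39.8  86.5]
t 551 n [0.152 0.69  0.708] az 77.5 ext [140.33954794 106.62904531] ((23.75507354736328, -9.871700286865234), (111.20036315917969, 144.47560119628906), 89.3621597290039) centre top face [448.7  39.6  86.1]
```

View pics/r1.png

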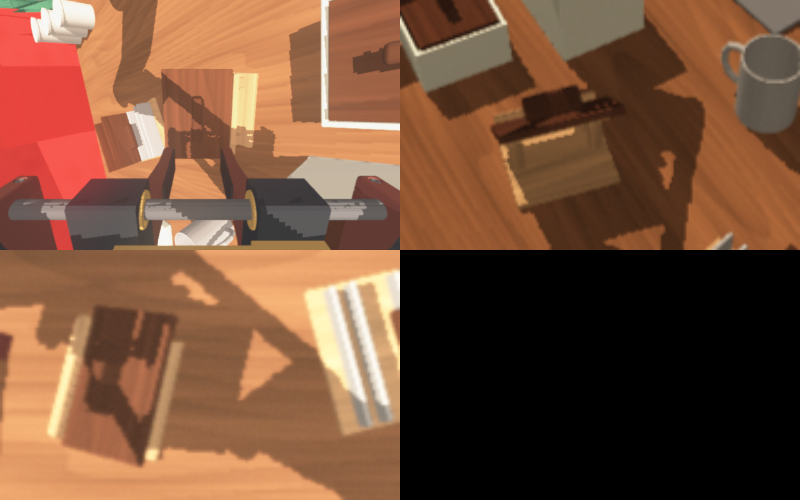

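The lid lies flat on the rest, handle up, and has been let go. The views show the upper edge free on the rack side: wrist view (200,110), side view (555,110). Next I work out the edge-grasp poses.

```bash
cat >> h.py <<'E'
ry=az(76.9);nn=(ry+[0,0,1])/2**.5;up=(-ry+[0,0,1])/2**.5
LC=np.array([445.7,37,83.2])
E
python3 - <<'E'
from h import *
rel(tgt([445,40,270],az(166.9)))
rel(tgt(LC+up*160,az(166.9),-up))
rel(tgt(LC+up*25,az(166.9),-up))
E
```

```text
cm [  0.02 -13.38   2.86] deg [-45.    0.1  -0.3] J [ 0.56  0.6   1.47 -0.53  1.67 -0.67] t 8.525
cm [ -0.14 -16.37  16.26] deg [-90.    0.2  -0.2] J [ 0.56  0.6   1.47 -0.53  1.67 -0.67] t 8.525
cm [-0.07 -2.87 16.26] deg [-90.    0.2  -0.2] J [ 0.56  0.6   1.47 -0.53  1.67 -0.67] t 8.525
```

Request:
drive_tool:
  moves:
    - [[0,-2.7,0],[-9,0,0],4]
    - [[0,-5.4,0.4],[-18,0,0],4]
    - [[0,-8.1,1],[-27,0,0],4]
    - [[0,-10.8,1.8],[-36,0,0],4]
    - [[0,-13.4,2.9],[-45,0,0],4]
    - [[0,-15,5],[-54,0,0],4]
    - [[-0.1,-16,8],[-63,0,-0.1],4]
    - [[-0.1,-16.4,11],[-72,0.1,-0.2],4]
    - [[-0.1,-16.4,14],[-81,0.2,-0.2],4]
    - [[-0.1,-16.4,16.3],[-90,0.2,-0.2],4]

```text
t: 9.78
eef_pos: [416.6, -76.2, 195.0]
ee_rot: [0.109, 0.917, 0.381, 0.043]
wrist_force: [-0.7, 0.6, 0.5]
finger_gap: 40.2
grip_force: 0.0
```

Run:
```python
from h import *
rel(tgt(LC+up*160,az(166.9),-up))
rel(tgt(LC+up*25,az(166.9),-up))
```

```text
cm [-0.27  0.35  0.17] deg [ 0.1  0.1 -0.4] J [-0.9   0.39  1.9   0.59  1.44 -2.5 ] t 9.775
cm [-0.25  0.32 13.67] deg [ 0.1  0.1 -0.4] J [-0.9   0.39  1.9   0.59  1.44 -2.5 ] t 9.775
```

Request:
drive_tool:
  moves:
    - [[-0.1,0,3],[0,0,0],4]
    - [[-0.1,0,6],[0,0,0],4]
    - [[-0.1,0,8],[0,0,0],4]
    - [[-0.1,0,8],[0,0,0],4]
    - [[-0.1,0,8],[0,0,0],4]

```text
t: 10.4
eef_pos: [431.0, -20.7, 139.3]
ee_rot: [0.108, 0.918, 0.379, 0.042]
wrist_force: [0.4, 0.6, 0.0]
finger_gap: 40.2
grip_force: 0.0
```

Run:
```python
from h import *
rel(tgt(LC+up*25,az(166.9),-up))
c,P=grab('wrist');cv2.imwrite('pics/w2.png',c['pixels'][...,::-1])
s=bot.observe();A=R.from_quat(s['ee_rot']).as_matrix();Q=(P-s['eef_pos'])@A
I=c['pixels'].astype(int);m=(abs(Q[...,0])<60)&(abs(Q[...,1])<18)&(Q[...,2]>10)&(Q[...,2]<40)
q=Q[m];print(m.sum(),np.percentile(q,[2,50,98],axis=0).round(1))
```

```text
cm [-0.12  0.26  5.68] deg [-0.2 -0.1 -0.3] J [-0.8   0.46  1.99  0.67  1.27 -2.54] t 10.4
2746 [[-56.7  -1.   27.7]
 [  7.4   3.9  28.9]
 [ 57.9   8.7  30.2]]
```

View pics/w2.png

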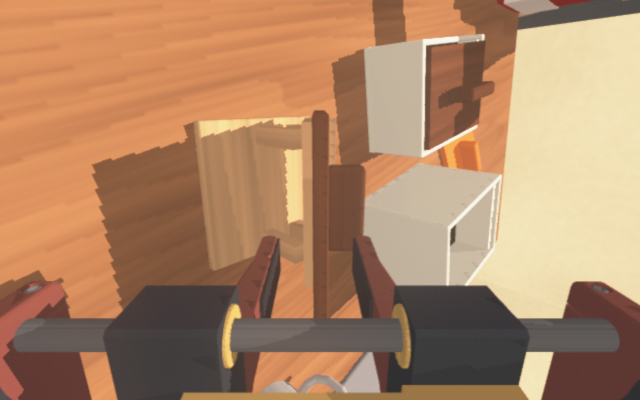

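The lid's upper edge, column 320, runs between the open fingers (260 and 375), offset about 4 mm along tool y. I move in and grip.

Request:
drive_tool:
  moves:
    - [[-0.1,0.35,1.5],[0,0,0],4]
    - [[-0.1,0.35,3.5],[0,0,0],4]
    - [[-0.1,0.35,5],[0,0,0],4]
    - [[-0.1,0.35,5.7],[0,0,0],4]
    - [[-0.1,0.35,5.7],[0,0,0],2]
    - [[-0.1,0.35,5.7],[0,0,0],0.6]
    - [[-0.1,0.35,5.7],[0,0,0],0.6]
    - [[-0.1,0.35,5.7],[0,0,0],0.6]
    - [[-0.1,0.35,5.7],[0,0,0],0.6]
    - [[-0.1,0.35,5.7],[0,0,0],0.6]
  force: 40

```text
t: 11.7
eef_pos: [442.4, 20.3, 101.5]
ee_rot: [0.107, 0.918, 0.379, 0.043]
wrist_force: [-2.4, -4.4, 2.5]
finger_gap: 9.6
grip_force: 40.0
```

Request:
drive_tool:
  moves:
    - [[0,0.2,-0.5],[0,0,0],0.6]
    - [[0,0.4,-1.5],[0,0,0],0.6]
    - [[0,0.6,-3],[0,0,0],0.6]
    - [[0,1,-5.5],[0,0,0],0.6]
    - [[0,2,-8],[0,0,0],0.6]
    - [[0,4,-11],[0,0,0],0.6]
    - [[0,6,-13],[0,0,0],0.6]
    - [[0,6,-13],[0,0,0],0.6]

```text
t: 12.7
eef_pos: [431.9, -28.3, 237.4]
ee_rot: [0.107, 0.919, 0.378, 0.044]
wrist_force: [0.6, 0.5, -2.7]
finger_gap: 9.5
grip_force: 40.0
```

Run:
```python
from h import *
S=416.5*az(13.3)-321.2*az(103.3);print(S)
rel(tgt([*S[:2],245],az(193.3)))
s=bot.observe();print(s['eef_pos'],s['finger_gap'],s['wrist_force'])
```

```text
[ 479.2209761 -216.7693384    0.       ]
cm [ -8.93 -11.74 -12.68] deg [ 43.9  10.4 -25.2] J [-0.81  0.29  1.9   0.63  1.47 -2.39] t 12.7
[431.87897136 -28.27886733 237.38695344] 9.502589806825595 [ 0.62679311  0.54411993 -2.68662638]
```

Request:
drive_tool:
  moves:
    - [[-1.3,-1.7,-1.8],[6.3,1.5,-3.6],0.6]
    - [[-2.6,-3.4,-3.6],[12.5,3,-7.2],0.6]
    - [[-3.8,-5,-5.4],[18.8,4.5,-10.8],0.6]
    - [[-5.1,-6.7,-7.2],[25.1,5.9,-14.4],0.6]
    - [[-6.4,-8.4,-9],[31.4,7.4,-18],0.6]
    - [[-7.7,-10,-10.9],[37.6,8.9,-21.6],0.6]
    - [[-8.9,-11.7,-12.7],[43.9,10.4,-25.2],0.6]
    - [[-8.9,-11.7,-12.7],[43.9,10.4,-25.2],0.6]
    - [[-8.9,-11.7,-12.7],[43.9,10.4,-25.2],0.6]

```text
t: 13.82
eef_pos: [477.5, -214.2, 242.0]
ee_rot: [-0.116, 0.993, 0.004, -0.002]
wrist_force: [-1.7, 0.3, -2.6]
finger_gap: 10.1
grip_force: 40.0
```

Run:
```python
from h import *
c,P=grab('wrist');cs,Ps=grab('side');ct,Pt=grab('top')
s=bot.observe();A=R.from_quat(s['ee_rot']).as_matrix()
S=416.5*az(13.3)-321.2*az(103.3)
rel(tgt([*S[:2],245],az(193.3)));print(s['eef_pos'],s['finger_gap'])
im=np.hstack([cv2.resize(c['pixels'],(640,400)),])
im=np.vstack([cv2.resize(c['pixels'],(512,320))[:,:],cv2.resize(cs['pixels'][220:400,300:588],(512,270))])
cv2.imwrite('pics/w3.png',im[...,::-1]);np.savez('w3.npz',P=P,Ps=Ps,Pt=Pt,w=c['pixels'],s=cs['pixels'],t=ct['pixels'],e=s['eef_pos'],A=A)
# dividers from wrist
I=c['pixels'].astype(int);Q=P.reshape(-1,3);I=I.reshape(-1,3)
m=(I.max(1)-I.min(1)<30)&(Q[:,2]>44)&(Q[:,2]<58)&(Q[:,0]>380)&(Q[:,0]<600)&(Q[:,1]<-120)&(Q[:,1]>-420)
u,v=az(13.3),az(103.3);q=Q[m];h,e=np.histogram(q@v,np.arange(-480,-280,2));print(m.sum(),[(int(a),int(b)) for a,b in zip(e,h) if b>5],np.percentile(q@u,[1,99]),np.median(q[:,2]))
# lid lower edge / tilt: points of the lid relative to tool
for nm,PP,II in(('w',P,c['pixels']),('s',Ps,cs['pixels']),('t',Pt,ct['pixels'])):
    q=(PP.reshape(-1,3)-s['eef_pos'])@A
    m=(abs(q[:,0])<85)&(abs(q[:,1])<9)&(q[:,2]>-20)&(q[:,2]<95)&(II.reshape(-1,3)[:,0]<140)
    k=q[m]
    if len(k)>30:
        print(nm,len(k),np.percentile(k,[2,50,98],axis=0).round(1)); co=np.polyfit(k[:,2],k[:,1],1);print(' tilt deg',np.degrees(co[0]).round(1),co.round(2))
```

```text
cm [-0.09 -0.2  -0.25] deg [ 0.3 -0.2 -0. ] J [-0.56  0.23  1.64  0.    1.27 -2.36] t 13.975
[ 477.8355609  -215.06624585  242.52962629] 9.647370906985197
839 [(-452, 15), (-450, 69), (-448, 97), (-446, 191), (-380, 53), (-378, 115), (-376, 118), (-332, 107), (-330, 66)] [344.31657069 489.80804163] 52.10152499336354
w 287 [[  7.   -8.7 -19.5]
 [ 11.3  -4.1  -8.1]
 [ 76.1   9.   32.7]]
 tilt deg 13.6 [0.24 0.3 ]
s 953 [[-61.   -6.1 -17.4]
 [ 29.7  -4.9  33.6]
 [ 77.    1.9  78.9]]
 tilt deg 0.0 [ 0.   -4.58]
t 442 [[-70.4   3.5 -16.5]
 [-13.6   4.6  23.1]
 [ 69.8   7.4  71.9]]
 tilt deg -0.0 [-0.    4.67]
```

View pics/w3.png

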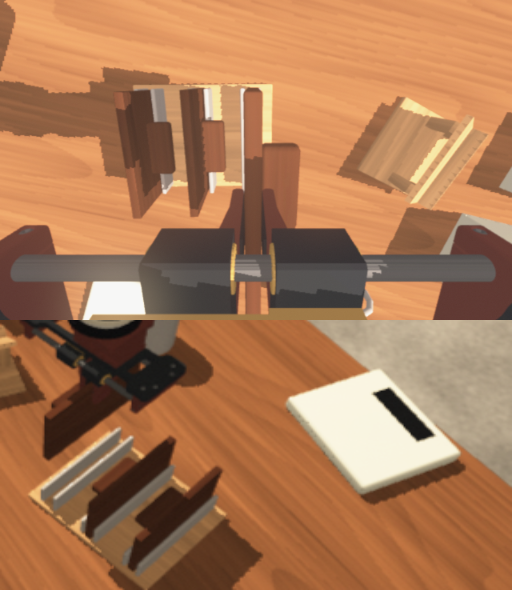

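The lid hangs upright above the left slot with its handle towards +y, the same way as the parked ones. The wrist view shows the handle to the right of the plate at (282,180), and the slot is directly below. The centring error is about 1.5 mm.

Request:
drive_tool:
  moves:
    - [[-0.1,-0.2,3],[0.2,-0.1,0],0.6]
    - [[-0.1,-0.2,6],[0.2,-0.1,0],0.6]
    - [[-0.1,-0.2,8.5],[0.2,-0.1,0],0.6]
    - [[-0.1,-0.2,9.7],[0.2,-0.1,0],0.6]
    - [[-0.1,-0.2,9.7],[0.2,-0.1,0],0.6]
    - [[-0.1,-0.2,9.7],[0.2,-0.1,0],0.6]

```text
t: 14.72
eef_pos: [480.3, -217.3, 147.0]
ee_rot: [-0.116, 0.993, -0.0, 0.0]
wrist_force: [-0.4, 0.1, -1.5]
finger_gap: 9.6
grip_force: 40.0
```

Run:
```python
from h import *
s=bot.observe();u,v=az(13.3),az(103.3);p=np.array(s['eef_pos']);print(p,p@u,p@v,s['wrist_force'])
rel(tgt(416.5*u-320.7*v+[0,0,93.5],az(193.3)))
for n in('top','side','wrist'):
    c,P=grab(n);I=c['pixels'].reshape(-1,3).astype(int);Q=P.reshape(-1,3)
    m=(I.max(1)-I.min(1)<30)&(I.max(1)>60)&(Q[:,2]>44)&(Q[:,2]<58)&(abs(Q@u-416)<72)&(Q@v>-345)&(Q@v<-295);q=Q[m]
    h,e=np.histogram(q@v,np.arange(-345,-295,1.5));print(n,[(float(a),int(b)) for a,b in zip(e,h) if b>2])
    for k in (0,1):
        z=q[(q@v>-321)==k]
        if len(z)>20: co=np.polyfit(z@u,z@v,1);print('  slope deg rel 13.3',np.degrees(co[0]).round(2))
    m=(I[:,0]<120)&(I[:,0]-I[:,2]>12)&(abs(Q@u-416)<78)&(abs(Q@v+320)<12)&(Q[:,2]>62)&(Q[:,2]<165);q=Q[m]
    if len(q)>20: print('  lid v',np.percentile(q@v,[5,50,95]).round(1),'z',np.percentile(q[:,2],[1,99]).round(1),'u',np.percentile(q@u,[1,99]).round(1))
```

```text
[ 480.31848207 -217.31285358  147.02996058] 417.4430340989957 -321.98141845095813 [-0.35251444  0.10340751 -1.47855707]
cm [0.1  0.13 5.35] deg [-0.1  0.   0. ] J [-0.56  0.34  1.76 -0.    1.04 -2.36] t 14.725
top [(-312.0, 7), (-310.5, 13), (-309.0, 11), (-307.5, 22), (-306.0, 5)]
  slope deg rel 13.3 0.49
  lid v [-318.4 -317.6 -309.2] z [ 72.8 164.4] u [350.7 486.4]
side [(-336.0, 30), (-334.5, 50), (-333.0, 43), (-331.5, 32), (-330.0, 8), (-313.5, 3)]
  slope deg rel 13.3 0.43
  lid v [-328.6 -327.7 -324.2] z [ 66.2 163.7] u [340.2 483.3]
wrist [(-310.5, 29), (-309.0, 125), (-307.5, 124), (-306.0, 59)]
  slope deg rel 13.3 0.62
  lid v [-331.4 -327.  -309.9] z [149.3 164.8] u [405.8 408.6]
```

Request:
drive_tool:
  moves:
    - [[0.1,0.15,0.5],[0,0,-0.5],0.6]
    - [[0.1,0.15,1.2],[0,0,-0.5],0.6]
    - [[0.1,0.15,2],[0,0,-0.5],0.6]
    - [[0.1,0.15,2.8],[0,0,-0.5],0.6]
    - [[0.1,0.15,2.8],[0,0,-0.5],0.6]

```text
t: 15.5
eef_pos: [477.7, -215.2, 117.2]
ee_rot: [-0.121, 0.993, 0.001, -0.001]
wrist_force: [-0.4, -0.1, -2.3]
finger_gap: 9.5
grip_force: 40.0
```

Request:
drive_tool:
  moves:
    - [[0,0,0.7],[0,0,0],0.6]
    - [[0,0,1.3],[0,0,0],0.6]
    - [[0,0,1.8],[0,0,0],0.6]
    - [[0,0,2.1],[0,0,0],0.6]
    - [[0,0,2.1],[0,0,0],0.6]

```text
t: 16.12
eef_pos: [478.1, -215.5, 96.9]
ee_rot: [-0.121, 0.993, 0.0, -0.001]
wrist_force: [0.6, -0.1, -1.5]
finger_gap: 10.1
grip_force: 40.0
```

Request:
drive_tool:
  moves:
    - [[0,0,0.15],[0,0,0],0.6]
    - [[0,0,0.25],[0,0,0],0.6]
    - [[0,0,0.35],[0,0,0],0.6]
    - [[0,0,0.4],[0,0,0],0.6]
    - [[0,0,0.4],[0,0,0],0.6]

```text
t: 16.75
eef_pos: [478.4, -215.6, 93.4]
ee_rot: [-0.121, 0.993, -0.0, -0.0]
wrist_force: [-0.3, 0.1, 0.7]
finger_gap: 10.0
grip_force: 40.0
```

Request:
drive_tool:
  moves:
    - [[0,0,0.1],[0,0,0],0.6]
    - [[0,0,0.15],[0,0,0],0.6]
    - [[0,0,0.15],[0,0,0],0.6]

```text
t: 17.12
eef_pos: [478.4, -215.7, 93.3]
ee_rot: [-0.121, 0.993, -0.0, -0.0]
wrist_force: [-4.2, 1.9, 16.9]
finger_gap: 9.9
grip_force: 40.0
```

It has bottomed at the expected height. Releasing.

Request:
drive_tool:
  moves:
    - [[0,0,-0.05],[0,0,0],1.4]
    - [[0,0,-0.05],[0,0,0],2]
    - [[0,0,-0.05],[0,0,0],3]
    - [[0,0,-0.05],[0,0,0],3]
    - [[0,0,-2],[0,0,0],3]
    - [[0,0,-5],[0,0,0],3]
    - [[0,0,-10],[0,0,0],3]
    - [[0,0,-15],[0,0,0],3]
    - [[0,0,-18],[0,0,0],3]
    - [[0,0,-18],[0,0,0],3]

```text
t: 18.38
eef_pos: [479.9, -216.5, 274.0]
ee_rot: [-0.121, 0.993, -0.002, 0.002]
wrist_force: [-0.8, -0.4, 0.0]
finger_gap: 30.1
grip_force: 0.0
```

Run:
```python
from h import *
c,P=grab('wrist');cs,Ps=grab('side')
cv2.imwrite('pics/f.png',np.vstack([cv2.resize(c['pixels'],(480,300)),cv2.resize(cs['pixels'][250:400,290:530],(480,300))])[...,::-1])
u,v=az(13.8),az(103.8)
s=bot.observe();print(s['finger_gap'],s['wrist_force'])
for n,C,PP in(('w',c,P),('s',cs,Ps)):
    Q=PP.reshape(-1,3);I=C['pixels'].reshape(-1,3).astype(int);m=(Q[:,2]>116)&(Q[:,2]<130)&(abs(Q@u-414)<85)&(Q@v>-350)&(Q@v<-300);q=Q[m]
    if len(q): print(n,len(q),np.median(q[:,2]),np.percentile(q@v,[5,50,95]),np.percentile(q@u,[1,99]))
```

```text
30.143199821763933 [ 0.45424503 -0.50879241  0.38829763]
w 1431 122.62685232924568 [-326.91777983 -322.82248473 -318.10687793] [338.12915463 484.43609688]
s 320 121.07043731290679 [-329.77783493 -325.41570393 -319.94590951] [336.56550634 484.87888401]
```

View pics/f.png

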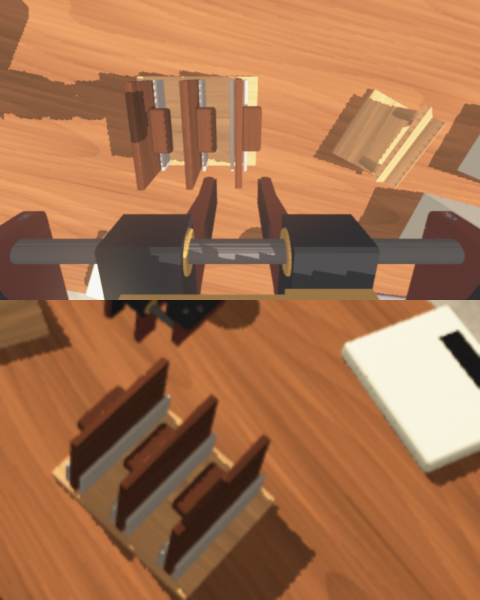

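The loose lid now stands fully down in the left slot: side crop (120,425), wrist view (238,130). Its top is at 122 mm, its handle faces the same way as the other two, and the gripper is clear.

```bash
python3 -c "
from station import bot
print(bot.sign_off())"
```

```text
the job is handed in; nothing more can be done
None
```

The lid came off the tall canister, was laid on the sloping rest and let go, and now stands fully down in the free slot with its handle facing the same way as the parked lids; the job is handed in, about 18.5 s into the 59 s limit, and sign-off gave no verdict.

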